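# Unclamp the drilled cell block and set it against the track stop

### The arm

A 7-joint arm with a two-finger parallel gripper is mounted at the origin on the work surface. World frame = base frame: x ahead of the robot, y to its left, z up, the work surface at z = 0. Lengths are in m, angles in rad, forces in N, time in s.
With the tool pointing down it reaches from about 0.425 to 0.925 m from the base axis. Payload 6.8 kg.
Tool frame: the origin (TCP) lies on the centre line of the jaws, within the pads' length; the fingertips stand 17 mm ahead of it and the grasp point (between the pads) lies 2 mm behind it; z points along the fingers, x is the direction in which the jaws open and shut, and the axes are right-handed (so a half turn about z gives the same grasp; the last joint's range is limited). The gripper opens to 85 mm and grips with 20 to 120 N. Pads are 22 mm wide; open, the fingers measure 114 mm over their backs; the gripper's body (76 mm by 85 mm) begins 54 mm behind the grasp point. The pads swing forward as they close: fully open they stand 13 mm farther back than shut.
Start: joints at [1.014, 0.477, 0.022, 1.555, -0.011, 1.109, -0.083], TCP at [0.293, -0.608, 0.248] pointing down, gripper open.
Joint ranges: [-2.96, 2.96], [-0.34, 2.1], [-1.41, 1.46], [0.24, 2.44], [-1.37, 4.51], [0.17, 1.92], [-2.96, 2.96]. Speed limits (rad/s): [2.39, 2.39, 3.14, 3.14, 3.14, 3.14, 3.14].

### API

Orientations are given as a unit quaternion [w, x, y, z].
In Python, from station import status, read_camera, camera_model, bot gives the robot as it stands.
- The arm moves only by the tool arm_command, never from a script. Its argument "series" is a list of rows, each a list of 3 entries, a list of its own where there are three numbers: the finger opening in mm, from 0 to 85.4, then the shift along the tool's x, y, z in mm, then the turn about the tool's z in rad. In form: [[gripper, [dx, dy, dz], roll], ...]. A call has 1 to 8 rows; each row is the pose to reach, as a shift and turn from the pose commanded when the call began, along the tool's axes at that moment; what a row does not reach only later rows make up. A row lasts 1/8 s, in which the tool goes at most 62.5 mm and 10.7 degrees, less where a joint would pass 70% of its speed; a pose out of reach is approached as far as the arm can. A call with a gripper value outside its range is refused whole. The fingers move at their own pace and stop on an object; "squeeze" is the grip in N (left out, the last holds). Time passes only in rows, so rows that repeat a pose let the fingers close. It gives the time, the measured TCP pose, the force and the opening at its end, in the units of the state.
- status.get_obs(): the state, without advancing time (a new reading comes with each control period).
- read_camera(name): name is "scene" or "top" or "wrist"; returns the picture (400x640x3 uint8, blue, green, red); there is no depth.
- camera_model(name): a dict with "fov_y" (degrees; the focal length in pixels is half the picture's height over the tangent of half this angle, whatever the lens; pixels are square), "cx", "cy" (the principal point, pixels), "R" (3x3) and "t" (3): a world point X has camera coordinates R X + t. Camera axes: x right, y down, z forward; pixel columns grow to the right and rows downward; lengths in m; the calibration is good to about 2 mm. A picture is of the moment at which its call begins: read the wrist's pose just before it. camera_model takes no time and is no camera call; for the wrist camera it gives the pose at the moment of the call.
- bot.hand_in(): hands the job in, once; it reports no verdict.
The state is a dict: "t": time; "q": joint angles; "joint_vel": joint speeds; "joint_torque": joint torques, N m; "eef_pos": TCP position; "tool_rot": TCP orientation; "contact_force": force on the tool from outside, world axes, zero at the start; "torque": the same for the moment, N m; "gripper_width": opening from 0.0 (shut) to 1.0 (fully open).
Only numpy, scipy, OpenCV 4.12 (cv2) and the standard library are available. Lean on these libraries where they do the work, as an engineer would, in place of code of your own. Each camera call takes 0.05 s, during which the arm holds its last target.

### The job

Take the drilled block out of the vise: lift the locking link off its two pegs and lay it flat on the open bench, slide the jaw fully open by its upright grip, then draw the block sideways out from under the fixed jaw's lip and lift it out. Stand it in the channel of the nearby track, lined up with it, slide it along until it has pushed the stop's plunger all the way in, and let go. Leave the flask, the dishes and the jar where they are.

Things in the scene. Friction and masses are not known exactly. Their poses are not given: they have to be found in the camera images.
- vise: Fixed low dark-steel vise, 128 mm (its x) by 196 mm (its y, -66 to +130). Origin on the bench under the middle between the closed jaws. Fixed jaw on the -y side, sliding jaw on the +y side, opening towards +y. Deck between them, where the block stands, 30 mm above the bench; jaw tops 50 mm. One 10 mm peg per jaw at x -50, y -48 and +48 (closed) mm, 50 to 64 mm above the bench.
- fixed_lip (a point): Inner top edge of the fixed jaw's lip, 21 mm from the vise origin along vise -y, 50 mm up. Each jaw's lip is 7 mm thick and reaches 8 mm over the block's foot (jaw walls at y -29 and, closed, +29 mm). With the jaw open the foot is still under the fixed lip: draw the block 10 to 25 mm towards vise +y along the deck, then it lifts freely. Axes as the vise's.
- jaw (a joint): Sliding jaw of the vise: 0 = closed, 0.040 m = fully open at its end stop. Stiff: about 5 N of friction; it stays where it is left. The locking link over the pegs blocks it after about 2 mm.
- jaw_grip (a point): Middle of the upright aluminium grip on the sliding jaw, 72.5 mm above the bench: a bar 36 mm (vise x) by 14 mm (vise y), from 50 to 95 mm above the bench; moves with the jaw. With the jaw closed it is 75 mm from the vise origin along +y. Axes as the vise's.
- link_tab (a point): Upright tab, 30 (y) by 8 (x) mm, in the middle of the loose steel link (150 g): a flat loop 125 (y) by 27 (x) by 6 mm, each end over a peg, 2.5 mm play; lift 15 mm straight up. Tab is 6 to 40 mm above the link's underside, this point 28 mm, z up. Pinch along y: the block is 20 mm away along x. The bench 125 mm from the vise origin along vise -x is free for it.
- block_mid (a point): Middle (31 mm up) of the loose drilled aluminium block, 62 mm tall, 0.3 to 0.56 kg. Foot 50 (its x) by 56 (y) by 10 mm thick; body above it 50 (x) by 40 (y) mm. Starts standing in the vise, axes as the vise's, up to 10 mm off its middle along x. Pinch the body by its 40 mm width (y), at least 15 mm above this point while in the vise, so that the fingertips stay above the jaws.
- track: Fixed aluminium track, 240 mm (its x) by 90 mm (y). Origin on the bench under its middle. Channel along x, floor 20 mm above the bench, 66 mm wide between ribs 6 mm high: the block stands in it, its own x along the track's x (either way round), 5 mm play each side. Set down 70 mm towards -x of the origin it is clear of the stop. Drag 2 to 8 N; slide it held within 10 mm of mid-height or it tips.
- plunger (a joint): Weak spring button (under 0.5 N) on a rigid dark stop block (30 by 40 by 34 mm tall) in the channel: 0 = 8 mm out towards track -x, 0.008 m = flush with the stop's face. The stop's place is not reported and varies: face 30 to 75 mm from the track origin along +x; find it by sight or touch. Force rises only at the face. The block's weight keeps the button in.
- flask: Bystander: stoppered glass flask, 64 mm across, 149 mm tall, on the bench beyond the vise. Origin under its middle.
- dishes: Bystander: two stacked white round dishes, 84 mm across, 26 mm tall. Origin under the middle.
- jar: Bystander: small clear jar, 48 mm across, 60 mm tall. Origin under its middle.
Things that resemble listed ones, but are neither listed nor needed, are in the scene too. Of the things shaped like the vise, the steel one is meant.

How it is judged:
On the way, in this order (a step that is already met when the one before it is completed fails the run):
1. the locking link is off its pegs, with the jaw still closed (z of link_tab in the frame of vise above 0.093 m and value of joint jaw below 0.008 m), for 0.1 s.
2. the jaw is fully open (to within 5 mm), with the block still in the vise (value of joint jaw above 0.035 m and height (world z) of block_mid below 0.068 m), for 0.2 s.
3. the block is lifted out above the jaws (height (world z) of block_mid above 0.085 m), for 0.1 s.
At the end, for the whole second after the job is handed in: Block upright (3 deg) on the channel floor, within 8 mm of the middle line and 8 deg of its direction, released, at rest, plunger within 2.5 mm of flush; jaw within 5 mm of fully open; link lying flat on the bench, tab up (value of joint plunger above 0.0055 m and z of block_mid in the frame of track between 0.047 and 0.055 m and y of block_mid in the frame of track between -0.008 and 0.008 m and angle between block_mid's own z axis and vertical below 0.06 rad and angle between the x axis of block_mid and the x axis of track, either way round below 0.15 rad and linear speed of each of block, link below 0.01 m/s and value of joint jaw above 0.035 m and height (world z) of link_tab between 0.023 and 0.033 m and angle between link_tab's own z axis and vertical below 0.1 rad); the robot touches nothing.
It fails at once if the flask is moved by more than 30 mm (distance of flask from where it was at the start of the episode above 0.03 m).
It fails at once if the dishes are moved by more than 30 mm (distance of dishes from where it was at the start of the episode above 0.03 m).
It fails at once if the jar is moved by more than 30 mm (distance of jar from where it was at the start of the episode above 0.03 m).
It also fails if it takes over 72 s, if anything falls off the work surface, if the arm or the gripper's body presses on something with over 40 N, if the wrist force passes 120 N, or if a joint passes its speed limit or range.

## Working session

There is one attempt and no reset: what is moved stays moved. The work goes in short steps, Python scripts to look and compute and a tool call to move; the robot and the scene stay as the last step left them, time stands still between calls to the robot, and variables do not carry over. Pictures are saved under pics/ and viewed, and the job is handed in when it is done.

Besides the shell and the picture viewer there is one more tool, called after ">>>" as a command line: name --argument value ..., lists and objects as JSON in quotes. arm_command: Moves the arm, as the interface text tells. Its arguments: {"type":"object","properties":{"series":{"type":"array"},"squeeze":{"type":"number"}},"required":["series"]}

```bash
ls; mkdir -p pics
python3 - <<'E'
from station import status, read_camera, camera_model, bot
import cv2,json
for n in ("scene","top","wrist"):
    m=camera_model(n); cv2.imwrite(f"pics/{n}0.png",read_camera(n)); print(n,m)
o=status.get_obs(); print(o)
E
```

```text
pics
scene {'fov_y': 43.342320363094295, 'cx': 321.26274472169564, 'cy': 196.24512072833136, 'R': array([[-0.38054628,  0.92475468, -0.00364856],
       [ 0.53145094,  0.21546545, -0.81922801],
       [-0.7567988 , -0.3136932 , -0.57345632]]), 't': array([ 0.18250801, -0.22676361,  1.68305079])}
top {'fov_y': 57.54314125289944, 'cx': 323.42124750136446, 'cy': 198.58818293546548, 'R': array([[ 0.0110363 , -0.99991721,  0.0066157 ],
       [-0.98619941, -0.01197742, -0.16512805],
       [ 0.16519362, -0.004702  , -0.98624995]]), 't': array([-0.01259019,  0.54209954,  1.00785497])}
wrist {'fov_y': 65.15007782582148, 'cx': 314.5041874149038, 'cy': 202.84633232738366, 'R': array([[ 0.43454806, -0.90064755, -0.00140711],
       [-0.85216358, -0.41166001,  0.32303758],
       [-0.29152225, -0.13917627, -0.94638509]]), 't': array([-0.67372455, -0.04197703,  0.38192312])}
{'t': 0.15, 'q': array([ 1.01392193,  0.47762758,  0.02238377,  1.55621409, -0.01149371,
        1.10934179, -0.08311132]), 'joint_vel': array([-0.00126653, -0.0020306 , -0.00078424, -0.00249817,  0.00049484,
       -0.0007396 ,  0.0006504 ]), 'joint_torque': array([ 3.36057696e-03, -5.96924078e+01,  1.61073022e+00, -2.81490701e+01,
        1.28147277e-02,  6.48513000e-03,  2.86361706e-05]), 'eef_pos': array([ 0.29263724, -0.60777458,  0.24754247]), 'tool_rot': array([-3.34214088e-04,  8.46711165e-01, -5.32052318e-01, -6.50200100e-04]), 'contact_force': array([ 1.08981875, -0.29136582, -0.1476923 ]), 'torque': array([ 0.0145048 ,  0.0686393 , -0.01680451]), 'gripper_width': 1.0025427507288744}
```

View pics/top0.png

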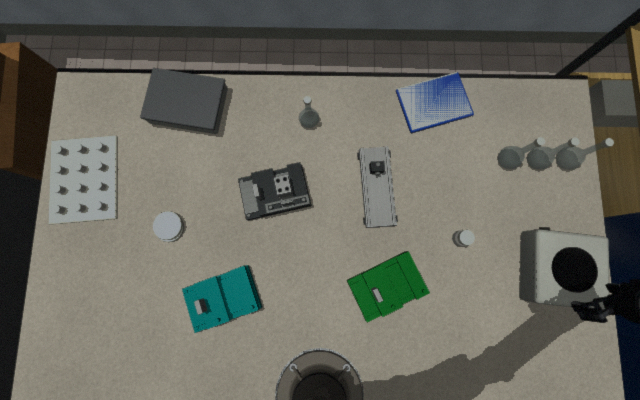

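View pics/scene0.png

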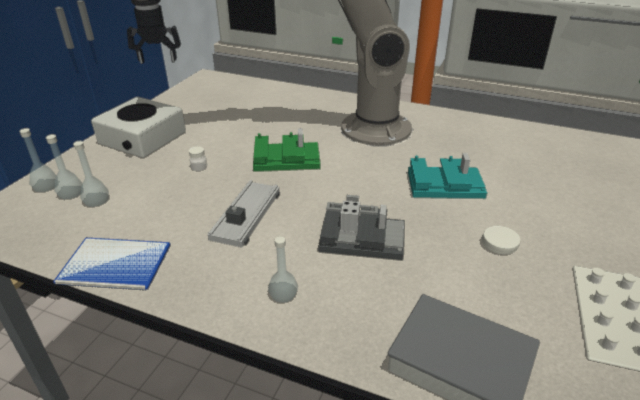

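View pics/wrist0.png

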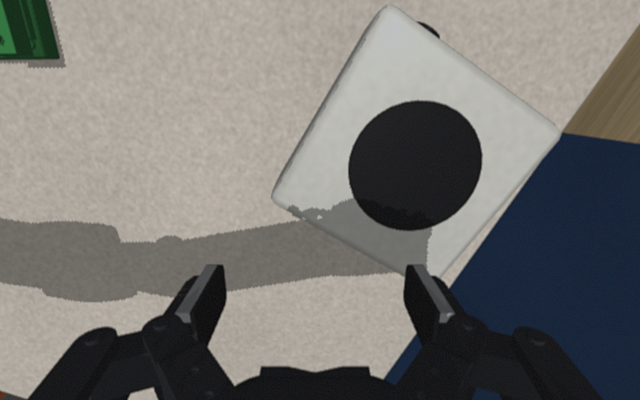

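```bash
cat > h.py <<'E'
import numpy as np,cv2
from station import status, read_camera, camera_model, bot
from scipy.spatial.transform import Rotation as Ro
def f(m): return 200/np.tan(np.radians(m['fov_y']/2))
def ray(m,u,v,z):
    R=np.array(m['R']);t=np.array(m['t']);c=-R.T@t
    d=R.T@np.array([(u-m['cx'])/f(m),(v-m['cy'])/f(m),1]); return c+d*(z-c[2])/d[2]
def proj(m,X):
    p=np.array(m['R'])@np.array(X)+m['t']; return np.array([m['cx']+f(m)*p[0]/p[2],m['cy']+f(m)*p[1]/p[2]])
def crop(img,x0,y0,x1,y1,name,s):
    cv2.imwrite('pics/'+name,cv2.resize(img[y0:y1,x0:x1],None,fx=s,fy=s,interpolation=cv2.INTER_CUBIC))
def toolshift(dw):
    o=status.get_obs();w,x,y,z=o['tool_rot'];return Ro.from_quat([x,y,z,w]).inv().apply(dw)*1000
E
python3 - <<'E'
from h import *
t=cv2.imread('pics/top0.png');s=cv2.imread('pics/scene0.png')
crop(t,225,130,425,250,'c1.png',4)
crop(s,200,170,420,260,'c2.png',3.6)
E
```

```text
(no output)
```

View pics/c1.png

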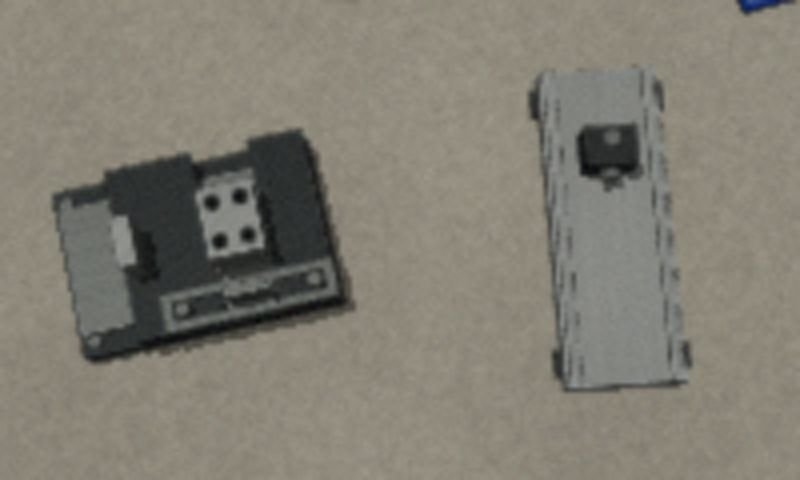

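View pics/c2.png

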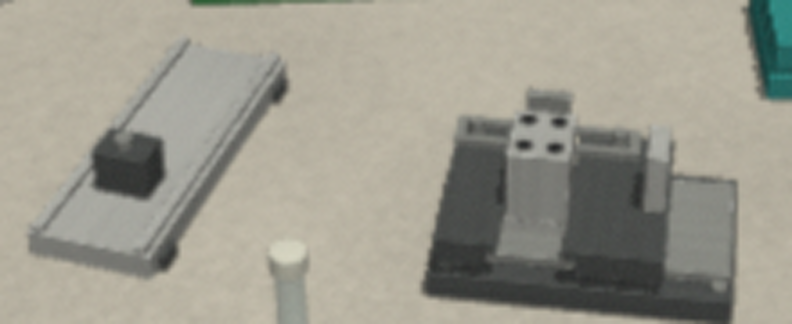

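Run:
```python
from h import *
m=camera_model('top')
P=lambda x,y,z:ray(m,225+(x+.5)/4-.5,130+(y+.5)/4-.5,z)
a=P(182,309,.064);b=P(316,279,.064);print('pegs',a,b,np.linalg.norm(a-b))
yv=(a-b)/np.linalg.norm(a-b);yaw=np.arctan2(-yv[0],yv[1]);xv=np.array([yv[1],-yv[0],0]);print('yaw',yaw)
o=(a+b)/2+0.05*xv;print('vise origin',o)
h=[P(*p,.092) for p in [(211,202),(240,195),(220,241),(249,234)]];print('block',np.mean(h,0), [ (np.mean(h,0)-o)@xv,(np.mean(h,0)-o)@yv])
c=[P(*p,.026) for p in [(548,70),(655,70),(568,388),(688,382)]];print(np.array(c),np.mean(c,0))
d=(c[0]+c[1]-c[2]-c[3]);print('trackyaw',np.arctan2(d[1],d[0]),np.linalg.norm(d)/2)
st=[P(*p,.054) for p in [(580,128),(637,125)]];print(st)
print('grip',P(124,240,.095))
print('stopface', P(582,172,.054),P(638,168,.054))
for n,p,z in [('flask',(309,120),0.03),('jar',(464,239),.06),('dish',(167,226),.026)]: print(n,ray(m,*p,z))
```

```text
pegs [0.51348326 0.14406544 0.064     ] [0.53610049 0.04990226 0.064     ] 0.09684132614127772
yaw 0.23572642079898606
vise origin [0.57340913 0.10866132 0.064     ]
block [0.57371201 0.10903237 0.092     ] [np.float64(0.0003811634101089712), np.float64(0.0002900554032799215)]
[[ 0.70426095 -0.11994201  0.026     ]
 [ 0.70532203 -0.20075869  0.026     ]
 [ 0.46424734 -0.13298453  0.026     ]
 [ 0.46963813 -0.22046337  0.026     ]] [ 0.58586711 -0.16853715  0.026     ]
trackyaw 0.06873195593637342 0.2384116722641117
[array([ 0.65172119, -0.13988744,  0.054     ]), array([ 0.65451562, -0.18155468,  0.054     ])]
grip [0.55666134 0.18131445 0.095     ]
stopface [ 0.61879176 -0.14101325  0.054     ] [ 0.62228828 -0.18175327  0.054     ]
flask [0.78659434 0.04016378 0.03      ]
jar [ 0.42959082 -0.40176214  0.06      ]
dish [0.45932659 0.44619586 0.026     ]
```

```bash
cat >> h.py <<'E'
def plan(target,xdir=None):
    o=status.get_obs();w,x,y,z=o['tool_rot'];R=Ro.from_quat([x,y,z,w]).as_matrix()
    d=R.T@(np.array(target)-o['eef_pos'])*1000
    r=None
    if xdir is not None:
        v=R.T@np.array([xdir[0],xdir[1],0]); r=np.arctan2(v[1],v[0])
        if r>np.pi/2:r-=np.pi
        if r<-np.pi/2:r+=np.pi
    print('shift',d.round(1),'roll',r,'t',o['t'],'pos',o['eef_pos'].round(4),'tilt',np.degrees(np.arccos(-R[2,2])).round(2),'q7',o['q'][6].round(3))
    return R
E
python3 - <<'E'
from h import *
a=.2357
print(plan([.53,.09,.25],[-np.sin(a),np.cos(a)]))
E
```

```text
shift [-525.7 -516.6   -1.8] roll 0.21305110477868183 t 0.15 pos [ 0.2926 -0.6078  0.2475] tilt 0.08 q7 -0.083
[[ 4.33839817e-01 -9.00989710e-01 -7.45424608e-04]
 [-9.00988841e-01 -4.33840439e-01  1.25784654e-03]
 [-1.45670213e-03  1.25915341e-04 -9.99998931e-01]]
```

>>> arm_command --series '[[85,[-262,-258,0],0.1],[85,[-262,-258,0],0.1],[85,[-525,-516,0],0.213],[85,[-525,-516,0],0.213],[85,[-525,-516,0],0.213],[85,[-525,-516,0],0.213],[85,[-525,-516,0],0.213],[85,[-525,-516,0],0.213]]'

```text
t: 1.15
eef_pos: [0.4542, -0.1329, 0.2484]
tool_rot: [-0.0, 0.785, -0.619, 0.0]
contact_force: [0.7, -0.2, -0.4]
gripper_width: 0.993
```

Run:
```python
from h import *
a=.2357
plan([.53,.09,.25],[-np.sin(a),np.cos(a)])
```

```text
shift [-199.1 -125.7   -1.6] roll -0.00013357425478055518 t 1.15 pos [ 0.4542 -0.1329  0.2484] tilt 0.03 q7 -1.222
```

>>> arm_command --series '[[85,[-199,-126,0],0],[85,[-199,-126,0],0],[85,[-199,-126,0],0],[85,[-199,-126,0],0],[85,[-199,-126,0],0],[85,[-199,-126,0],0]]'

```text
t: 1.9
eef_pos: [0.5297, 0.0873, 0.2479]
tool_rot: [0.001, 0.785, -0.619, -0.0]
contact_force: [-0.5, 0.5, 0.0]
gripper_width: 0.994
```

Run:
```python
from h import *
m=camera_model('wrist');R=np.array(m['R']);print(-R.T@m['t'],R[2])
i=read_camera('wrist');cv2.imwrite('pics/w1.png',i)
m2=camera_model('wrist');print(np.abs(np.array(m2['t'])-m['t']).max())
import pickle;pickle.dump(m,open('w1.pkl','wb'))
a=.2357
plan([.53,.09,.25],[-np.sin(a),np.cos(a)])
```

```text
[0.61133307 0.10770585 0.37442816] [-0.31479808 -0.07649446 -0.94607123]
8.617401249783052e-05
shift [-3.2 -1.1 -2.1] roll -0.0015550867615989894 t 1.95 pos [0.5297 0.0866 0.2479] tilt 0.07 q7 -1.719
```

View pics/w1.png

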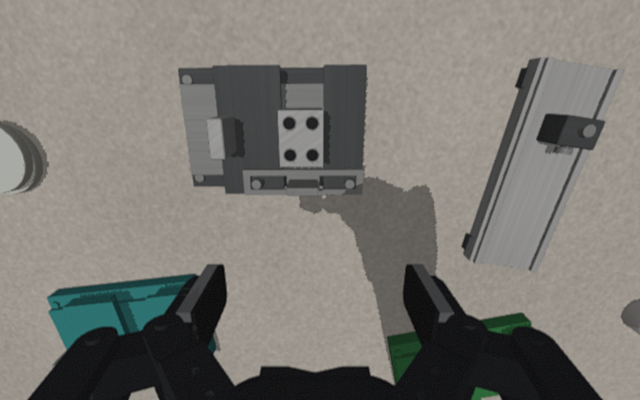

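Run:
```python
from h import *
i=cv2.imread('pics/w1.png')
crop(i,170,55,370,205,'c3.png',4);crop(i,455,45,640,285,'c4.png',2.5)
```

```text
(no output)
```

View pics/c3.png

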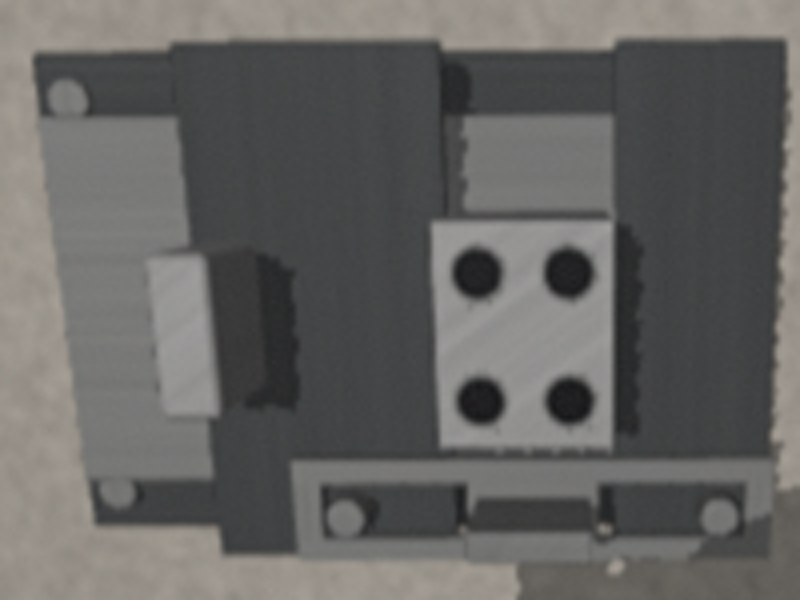

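View pics/c4.png

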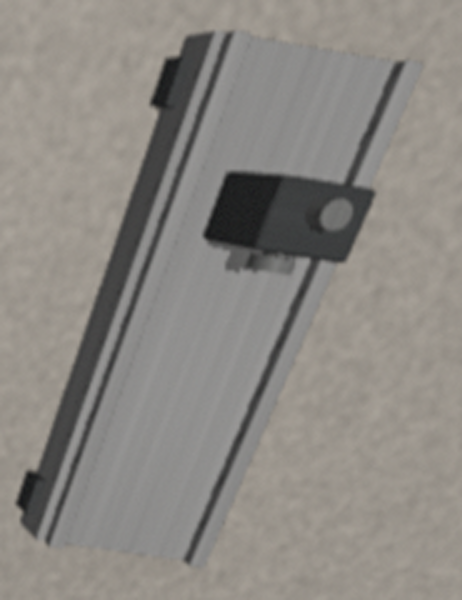

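Run:
```python
from h import *
import pickle
m=pickle.load(open('w1.pkl','rb'))
P=lambda x,y,z:ray(m,170+(x+.5)/4-.5,55+(y+.5)/4-.5,z)
Q=lambda x,y,z:ray(m,455+(x+.5)/2.5-.5,45+(y+.5)/2.5-.5,z)
a=P(345,518,.064);b=P(719,516,.064);print('pegs',a,b,np.linalg.norm(a-b))
yv=(a-b)/np.linalg.norm(a-b);yaw=np.arctan2(-yv[0],yv[1]);xv=np.array([yv[1],-yv[0],0]);print('yaw',yaw)
o=(a+b)/2+0.05*xv;o[2]=0;print('vise origin',o)
V=lambda p:np.array([(p-o)@xv,(p-o)@yv,p[2]]).round(4)
for n,pts,z in [('block',[(431,222),(612,218),(612,447),(440,449)],.092),('grip',[(148,256),(207,253),(218,416),(165,414)],.095),('tab',[(467,533),(598,533),(598,557),(467,557)],.09)]:
    q=[P(*p,z) for p in pts];print(n,np.mean(q,0),V(np.mean(q,0)),[V(k) for k in q])
c=[Q(*p,.026) for p in [(212,30),(424,62),(38,540),(207,565)]];print('track',np.array(c),np.mean(c,0))
d=(c[0]+c[1]-c[2]-c[3]);print(np.arctan2(d[1],d[0]),np.linalg.norm(d)/2, np.linalg.norm(c[0]-c[1]),np.linalg.norm(c[2]-c[3]))
print('stop face top',Q(264,250,.054),Q(345,263,.054), 'far',Q(282,176,.054),Q(374,190,.054))
```

```text
pegs [0.51371959 0.1459081  0.064     ] [0.5366922  0.05267905 0.064     ] 0.09601769021580703
yaw 0.24159731426594072
vise origin [0.57375375 0.11125627 0.        ]
block [0.57297632 0.11103429 0.092     ] [-0.0008 -0.      0.092 ] [array([0.024 , 0.0196, 0.092 ]), array([ 0.0246, -0.0196,  0.092 ]), array([-0.0258, -0.0198,  0.092 ]), array([-0.026 ,  0.0197,  0.092 ])]
grip [0.55609358 0.18370459 0.095     ] [0.0002 0.0746 0.095 ] [array([0.0174, 0.0806, 0.095 ]), array([0.0179, 0.0678, 0.095 ]), array([-0.0175,  0.069 ,  0.095 ]), array([-0.017 ,  0.0808,  0.095 ])]
tab [0.52573926 0.09834728 0.09      ] [-0.0497 -0.001   0.09  ] [array([-0.0467,  0.0144,  0.09  ]), array([-0.0468, -0.0166,  0.09  ]), array([-0.0528, -0.0166,  0.09  ]), array([-0.0526,  0.0146,  0.09  ])]
track [[ 0.70120189 -0.10577677  0.026     ]
 [ 0.71061354 -0.19604113  0.026     ]
 [ 0.46634926 -0.12829717  0.026     ]
 [ 0.47303303 -0.21751499  0.026     ]] [ 0.58779943 -0.16190751  0.026     ]
0.09285490700646781 0.23723857379926336 0.09075370069163818 0.08946782856805081
stop face top [ 0.62403257 -0.14680706  0.054     ] [ 0.62696801 -0.18160981  0.054     ] far [ 0.65221668 -0.13973411  0.054     ] [ 0.65588978 -0.177919    0.054     ]
```

Run:
```python
from h import *
a=.2405
plan([.5257,.0984,.14],[-np.sin(a),np.cos(a)])
plan([.5257,.0984,.079],[-np.sin(a),np.cos(a)])
m=camera_model('top');print(ray(m,248,267,.03),ray(m,260,298,.03))
```

```text
shift [-12.5   1.  107.9] roll -0.006355085498562563 t 1.95 pos [0.5297 0.0866 0.2479] tilt 0.07 q7 -1.719
shift [-12.5   0.9 168.9] roll -0.006355085498562563 t 1.95 pos [0.5297 0.0866 0.2479] tilt 0.07 q7 -1.719
[0.34517252 0.20561396 0.03      ] [0.26019846 0.1681822  0.03      ]
```

>>> arm_command --series '[[60,[-12.5,1,50],-0.006],[60,[-12.5,1,100],-0.006],[60,[-12.5,1,120],-0.006],[60,[-12.5,1,120],-0.006],[60,[-12.5,1,120],-0.006]]'

```text
t: 2.58
eef_pos: [0.5269, 0.0992, 0.1294]
tool_rot: [-0.001, 0.787, -0.617, 0.001]
contact_force: [0.2, 0.6, 1.2]
gripper_width: 0.703
```

Run:
```python
from h import *
import pickle
a=.2405
plan([.5257,.0984,.079],[-np.sin(a),np.cos(a)])
m=camera_model('wrist');pickle.dump(m,open('w2.pkl','wb'))
cv2.imwrite('pics/w2.png',read_camera('wrist'))
```

```text
shift [ 0.5  1.4 50.4] roll -0.0003054956067876091 t 2.575 pos [0.5269 0.0992 0.1294] tilt 0.09 q7 -1.81
```

View pics/w2.png

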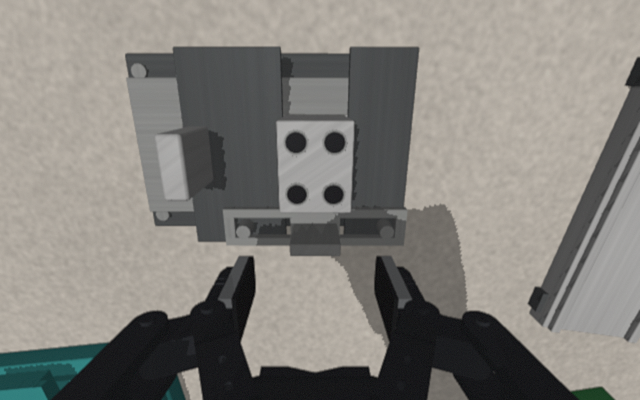

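>>> arm_command --series '[[60,[0.5,1,30],0],[60,[0.5,1,50],0],[60,[0.5,1,50],0],[20,[0.5,1,50],0],[20,[0.5,1,50],0],[20,[0.5,1,50],0],[20,[0.5,1,50],0]]' --squeeze 40

```text
t: 3.5
eef_pos: [0.5263, 0.0995, 0.0798]
tool_rot: [-0.001, 0.787, -0.617, 0.001]
contact_force: [-1.6, -1.5, 6.3]
gripper_width: 0.343
```

Run:
```python
from h import *
o=status.get_obs();print(o['eef_pos'],o['contact_force'],o['gripper_width'])
i=read_camera('wrist');cv2.imwrite('pics/w3.png',i)
```

```text
[0.52625907 0.09946544 0.07984403] [-1.58386005 -1.51512078  6.26168939] 0.34335586847059507
```

View pics/w3.png

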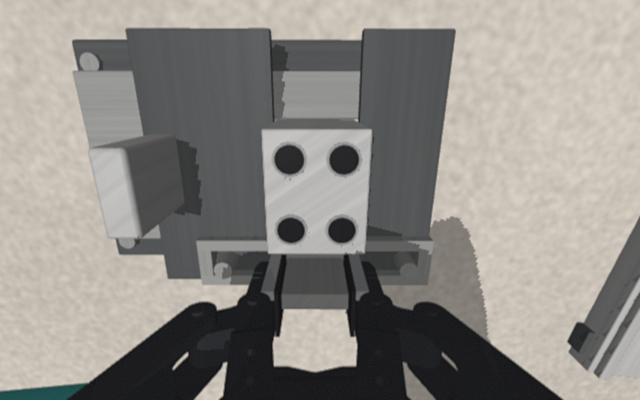

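>>> arm_command --series '[[20,[0,0,-8],0],[20,[0,0,-18],0],[20,[0,0,-40],0],[20,[0,0,-40],0],[20,[0,0,-40],0]]'

```text
t: 4.18
eef_pos: [0.525, 0.0991, 0.1181]
tool_rot: [0.0, 0.787, -0.617, -0.0]
contact_force: [0.2, 0.9, -1.2]
gripper_width: 0.346
```

Run:
```python
from h import *
a=.2405
R=plan([.5738-.125*np.cos(a),.1113-.125*np.sin(a),.0295],[-np.sin(a),np.cos(a)]);print(R.round(3))
o=status.get_obs();print(o['contact_force'],o['gripper_width'])
i=read_camera('wrist');cv2.imwrite('pics/w4.png',i)
```

```text
shift [-0.3 74.7 88.6] roll 0.001158576171198078 t 4.175 pos [0.525  0.0991 0.1181] tilt 0.01 q7 -1.818
[[ 0.239 -0.971 -0.   ]
 [-0.971 -0.239 -0.   ]
 [ 0.     0.    -1.   ]]
[ 0.17670891  0.87538658 -1.16529136] 0.346234176637782
```

View pics/w4.png

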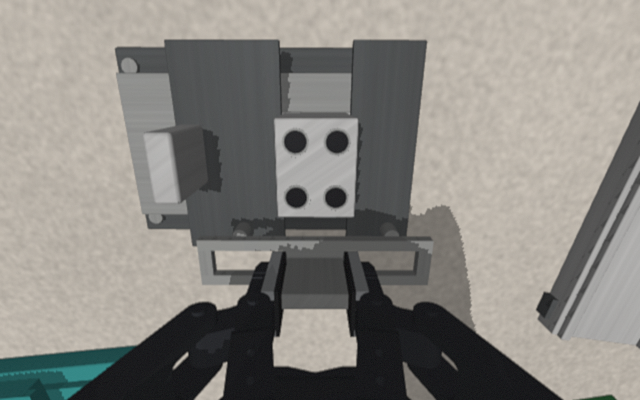

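>>> arm_command --series '[[20,[0,60,0],0],[20,[0,75,0],0],[20,[0,75,50],0],[20,[0,75,80],0],[20,[0,75,88],0],[20,[0,75,88],0],[45,[0,75,88],0],[45,[0,75,88],0]]'

```text
t: 5.22
eef_pos: [0.4531, 0.0815, 0.0308]
tool_rot: [-0.0, 0.787, -0.617, 0.0]
contact_force: [-0.4, -0.1, 0.1]
gripper_width: 0.522
```

Run:
```python
from h import *
a=.2405
o=status.get_obs();print(o['contact_force'],o['gripper_width'],o['eef_pos'])
xv=np.array([np.cos(a),np.sin(a),0]);yv=np.array([-np.sin(a),np.cos(a),0])
O=np.array([.5738,.1113,0])
plan(O+xv*0+yv*.075+[0,0,.085],yv)
i=read_camera('wrist');cv2.imwrite('pics/w5.png',i)
```

```text
[-0.42566774 -0.06741008  0.11869668] 0.5222009979707539 [0.45305508 0.08146841 0.03079628]
shift [ -75.1 -124.5  -54.1] roll 0.0010987354601437183 t 5.225 pos [0.4531 0.0815 0.0308] tilt 0.07 q7 -1.918
```

View pics/w5.png

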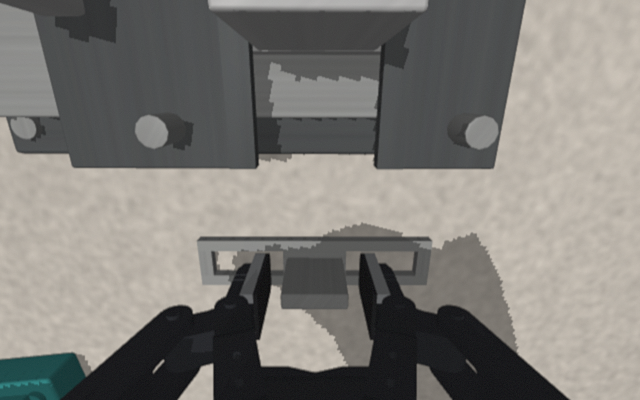

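>>> arm_command --series '[[45,[0,0,-60],0],[45,[0,0,-115],0],[45,[-37,-62,-115],0],[45,[-56,-93,-115],0],[45,[-75,-124.5,-115],0],[45,[-75,-124.5,-115],0],[45,[-75,-124.5,-90],0],[45,[-75,-124.5,-90],0]]'

```text
t: 6.28
eef_pos: [0.5535, 0.1824, 0.1188]
tool_rot: [0.002, 0.787, -0.617, -0.001]
contact_force: [0.2, -0.2, -0.3]
gripper_width: 0.527
```

Run:
```python
from h import *
a=.2405
o=status.get_obs();print(o['contact_force'],o['gripper_width'],o['eef_pos'])
xv=np.array([np.cos(a),np.sin(a),0]);yv=np.array([-np.sin(a),np.cos(a),0])
O=np.array([.5738,.1113,0])
plan(O+xv*0+yv*.075+[0,0,.08],yv)
i=read_camera('wrist');cv2.imwrite('pics/w6.png',i)
```

```text
[ 0.15218683 -0.19092024 -0.26445495] 0.5269772505495157 [0.5534989  0.18237711 0.11876829]
shift [-1.2 -3.  38.8] roll 0.0007793737516759158 t 6.275 pos [0.5535 0.1824 0.1188] tilt 0.26 q7 -1.963
```

View pics/w6.png

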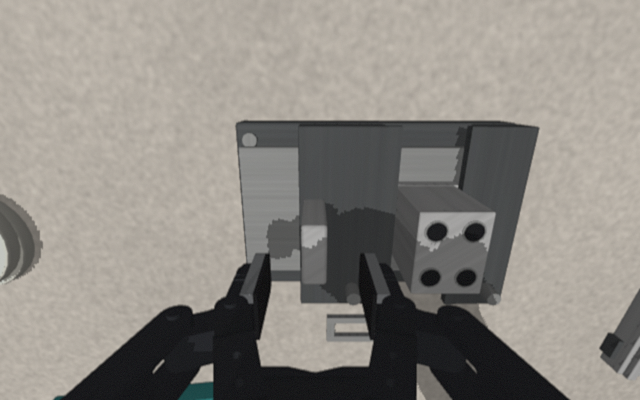

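>>> arm_command --series '[[45,[0,-1,20],0],[45,[0,-1,38],0],[45,[0,-1,38],0],[5,[0,-1,38],0],[5,[0,-1,38],0],[5,[0,-1,38],0],[5,[0,-1,38],0]]' --squeeze 60

```text
t: 7.2
eef_pos: [0.5568, 0.1843, 0.0829]
tool_rot: [-0.0, 0.787, -0.617, 0.0]
contact_force: [-0.3, -0.6, 2.8]
gripper_width: 0.153
```

>>> arm_command --series '[[5,[-8,0,0],0],[5,[-18,0,0],0],[5,[-28,0,0],0],[5,[-36,0,0],0],[5,[-40,0,0],0],[5,[-41,0,0],0],[5,[-41,0,0],0],[5,[-41,0,0],0]]'

```text
t: 8.2
eef_pos: [0.5474, 0.2226, 0.0829]
tool_rot: [0.0, 0.787, -0.617, 0.001]
contact_force: [-0.2, -3.4, 6.0]
gripper_width: 0.152
```

Run:
```python
from h import *
a=.2405
o=status.get_obs();print(o['contact_force'],o['gripper_width'],o['eef_pos'])
xv=np.array([np.cos(a),np.sin(a),0]);yv=np.array([-np.sin(a),np.cos(a),0])
O=np.array([.5738,.1113,0])
d=o['eef_pos']-O;print(d@xv,d@yv)
cv2.imwrite('pics/w7.png',read_camera('wrist'))
```

```text
[-0.24745941 -3.36260776  5.9752547 ] 0.1521634253634289 [0.54738478 0.22256013 0.08290358]
0.0008458896023207652 0.1143497463585741
```

View pics/w7.png

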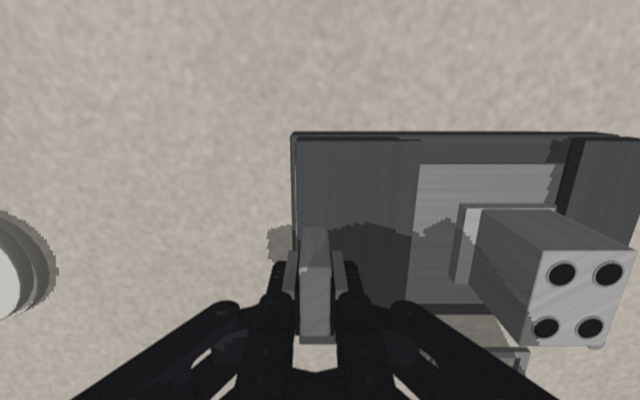

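>>> arm_command --series '[[45,[0,0,0],0],[45,[0,0,0],0],[45,[0,0,-30],0],[70,[0,0,-60],0],[70,[58,0,-60],0],[70,[114,0,-60],0],[70,[114,1,-60],0],[70,[114,1,-60],0]]'

```text
t: 9.25
eef_pos: [0.5726, 0.1137, 0.1422]
tool_rot: [-0.0, 0.787, -0.617, -0.0]
contact_force: [-0.8, 0.3, -0.7]
gripper_width: 0.813
```

Run:
```python
from h import *
import pickle
a=.2405
o=status.get_obs();print(o['contact_force'],o['gripper_width'],o['eef_pos'])
xv=np.array([np.cos(a),np.sin(a),0]);yv=np.array([-np.sin(a),np.cos(a),0])
O=np.array([.5738,.1113,0])
plan(O-xv*.0008+yv*0+[0,0,.076],yv)
pickle.dump(camera_model('wrist'),open('w8.pkl','wb'))
cv2.imwrite('pics/w8.png',read_camera('wrist'))
cv2.imwrite('pics/t8.png',read_camera('top')[110:260,200:440].repeat(3,0).repeat(3,1))
```

```text
[-0.84520431  0.32582309 -0.74462244] 0.8128623492666016 [0.57257635 0.1136685  0.14217952]
shift [ 2.6  0.2 66.2] roll 0.0012627301714971395 t 9.25 pos [0.5726 0.1137 0.1422] tilt 0.05 q7 -1.817
```

View pics/w8.png

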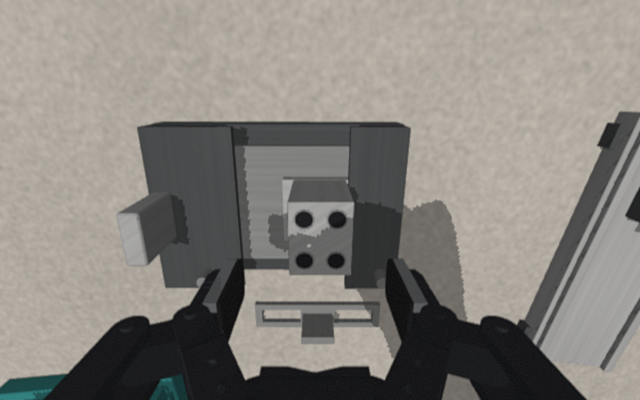

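View pics/t8.png

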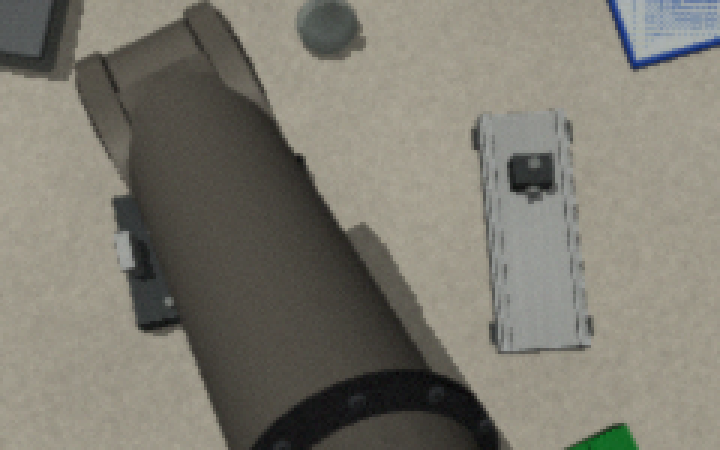

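>>> arm_command --series '[[70,[2,0,40],0],[70,[2,0,66],0],[70,[2,0,66],0],[70,[2,0,66],0],[30,[2,0,66],0],[30,[2,0,66],0],[30,[2,0,66],0],[30,[2,0,66],0]]' --squeeze 60

```text
t: 10.35
eef_pos: [0.5743, 0.1115, 0.0777]
tool_rot: [-0.001, 0.787, -0.617, 0.001]
contact_force: [-0.7, 0.9, 7.1]
gripper_width: 0.457
```

>>> arm_command --series '[[30,[-5,0,0],0],[30,[-11,0,0],0],[30,[-17,0,0],0],[30,[-17,0,0],0],[30,[-17,0,0],0]]'

```text
t: 10.98
eef_pos: [0.5708, 0.1264, 0.0777]
tool_rot: [-0.001, 0.787, -0.617, 0.002]
contact_force: [0.8, -3.7, 6.0]
gripper_width: 0.462
```

Run:
```python
from h import *
o=status.get_obs();print(o['contact_force'],o['gripper_width'],o['eef_pos'])
cv2.imwrite('pics/w9.png',read_camera('wrist'))
```

```text
[ 0.80603263 -3.65910879  6.01079598] 0.4618395034122212 [0.57084701 0.12642298 0.07769983]
```

View pics/w9.png

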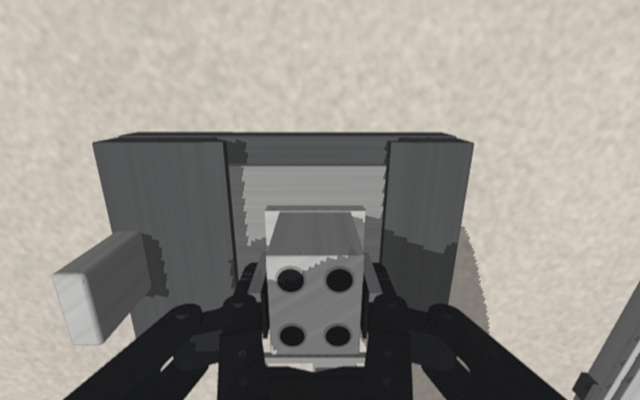

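>>> arm_command --series '[[30,[-17,0,-10],0],[30,[-17,0,-30],0],[30,[-17,0,-70],0],[30,[-17,0,-110],0],[30,[-17,0,-110],0],[30,[-17,0,-110],0]]'

```text
t: 11.78
eef_pos: [0.5643, 0.1446, 0.1859]
tool_rot: [0.0, 0.787, -0.616, -0.0]
contact_force: [-0.7, -0.8, -3.2]
gripper_width: 0.463
```

Run:
```python
from h import *
import pickle
o=status.get_obs();print(o['contact_force'],o['gripper_width'],o['eef_pos'])
c=np.array([.5868,-.165,0]);a=.081;tx=np.array([np.cos(a),np.sin(a),0]);ty=np.array([-np.sin(a),np.cos(a),0])
plan(c-.07*tx+[0,0,.15],ty)
pickle.dump(camera_model('wrist'),open('w10.pkl','wb'))
cv2.imwrite('pics/w10.png',read_camera('wrist'))
```

```text
[-0.67030429 -0.76065534 -3.17215597] 0.4633687733486415 [0.56430077 0.14456088 0.18585659]
shift [294.7 121.6  35.9] roll 0.16154932910547348 t 11.775 pos [0.5643 0.1446 0.1859] tilt 0.06 q7 -1.849
```

View pics/w10.png

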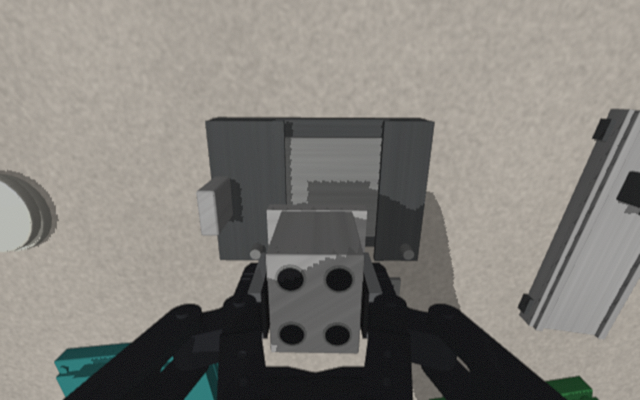

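>>> arm_command --series '[[30,[60,25,0],0.03],[30,[120,50,0],0.08],[30,[180,75,0],0.12],[30,[238,98,0],0.16],[30,[295,122,0],0.16],[30,[295,122,0],0.16],[30,[295,122,0],0.16],[30,[295,122,0],0.16]]'

```text
t: 12.82
eef_pos: [0.5175, -0.1692, 0.1857]
tool_rot: [-0.0, 0.736, -0.677, -0.001]
contact_force: [0.7, -0.0, -3.3]
gripper_width: 0.461
```

Run:
```python
from h import *
import pickle
o=status.get_obs();print(o['contact_force'],o['gripper_width'],o['eef_pos'])
c=np.array([.5868,-.165,0]);a=.081;tx=np.array([np.cos(a),np.sin(a),0]);ty=np.array([-np.sin(a),np.cos(a),0])
plan(c-.07*tx+[0,0,.15],ty)
pickle.dump(camera_model('wrist'),open('w11.pkl','wb'))
i=read_camera('wrist')
cv2.imwrite('pics/w11.png',i)
crop(i,200,20,440,270,'c11.png',2.4)
```

```text
[ 0.72714985 -0.03120542 -3.26825547] 0.4613218724979056 [ 0.51754549 -0.16922719  0.18570416]
shift [ 1.4  0.6 35.7] roll 0.0037373083349074854 t 12.825 pos [ 0.5175 -0.1692  0.1857] tilt 0.09 q7 -1.383
```

View pics/w11.png

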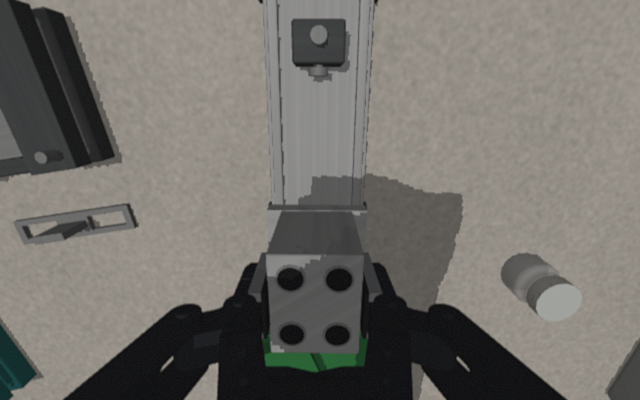

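View pics/c11.png

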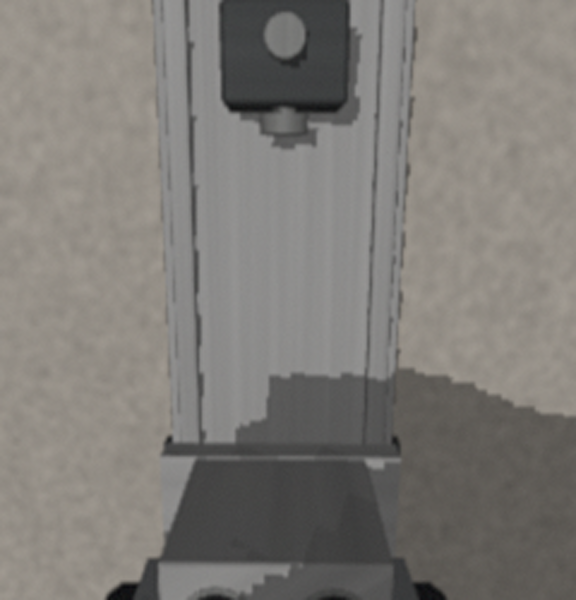

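Run:
```python
from h import *
import pickle
m=pickle.load(open('w11.pkl','rb'));i=cv2.imread('pics/w11.png')
g=cv2.cvtColor(i,cv2.COLOR_BGR2GRAY)
for r in (90,120,150,170):
    p=g[r-3:r+4].mean(0)
    print(r,[f'{u}:{p[u]:.0f}' for u in range(262,290)]);print([f'{u}:{p[u]:.0f}' for u in range(348,376)])
P=lambda x,y,z:ray(m,200+(x+.5)/2.4-.5,20+(y+.5)/2.4-.5,z)
print('stop face',P(230,109,.054),P(348,108,.054),P(222,98,.054))
```

```text
90 ['262:147', '263:146', '264:146', '265:142', '266:131', '267:133', '268:140', '269:135', '270:123', '271:138', '272:144', '273:142', '274:141', '275:142', '276:141', '277:139', '278:130', '279:92', '280:95', '281:133', '282:142', '283:141', '284:142', '285:140', '286:138', '287:139', '288:139', '289:138']
['348:140', '349:139', '350:140', '351:142', '352:144', '353:145', '354:144', '355:128', '356:96', '357:128', '358:143', '359:142', '360:140', '361:140', '362:140', '363:137', '364:131', '365:121', '366:135', '367:138', '368:126', '369:95', '370:109', '371:138', '372:145', '373:145', '374:147', '375:147']
120 ['262:144', '263:143', '264:144', '265:143', '266:146', '267:145', '268:135', '269:141', '270:138', '271:124', '272:133', '273:140', '274:139', '275:138', '276:139', '277:139', '278:137', '279:128', '280:98', '281:110', '282:136', '283:142', '284:143', '285:143', '286:141', '287:138', '288:139', '289:139']
['348:139', '349:141', '350:144', '351:145', '352:146', '353:140', '354:112', '355:103', '356:133', '357:141', '358:138', '359:138', '360:139', '361:137', '362:133', '363:
[... 802 characters left out ...]
43', '266:146', '267:148', '268:149', '269:142', '270:125', '271:137', '272:140', '273:132', '274:133', '275:135', '276:135', '277:134', '278:135', '279:135', '280:131', '281:115', '282:90', '283:130', '284:142', '285:142', '286:141', '287:139', '288:137', '289:137']
['348:143', '349:144', '350:144', '351:140', '352:116', '353:106', '354:131', '355:137', '356:134', '357:134', '358:135', '359:132', '360:127', '361:120', '362:134', '363:138', '364:121', '365:101', '366:127', '367:138', '368:139', '369:139', '370:138', '371:137', '372:137', '373:141', '374:142', '375:142']
stop face [ 0.62184984 -0.14498399  0.054     ] [ 0.62531585 -0.18207911  0.054     ] [ 0.62480675 -0.14226794  0.054     ]
```

Run:
```python
from h import *
import pickle
m=pickle.load(open('w11.pkl','rb'))
for r,ll,rl,lo,ro in [(90,278.4,356.7,270.2,365),(120,279.4,355.4,271.2,363.7),(150,280.5,354,272.5,362),(170,281,353.5,272.7,361.2)]:
    L=ray(m,ll,r,.026);Q=ray(m,rl,r,.026);A=ray(m,lo,r,.026);B=ray(m,ro,r,.026)
    print(L[:2],Q[:2],np.linalg.norm(L-Q),(L+Q)[:2]/2, np.linalg.norm(A-B),(A+B)[:2]/2)
for v in (207,208): print('end',ray(m,272,v,.02),ray(m,362,v,.02))
o=status.get_obs();print(o['eef_pos'])
```

```text
[ 0.60320535 -0.12978896] [ 0.60895649 -0.19691495] 0.06737190283292221 [ 0.60608092 -0.16335195] 0.08156901721650558 [ 0.60608439 -0.16339251]
[ 0.5782722 -0.1318781] [ 0.58402952 -0.19898995] 0.06735834800406508 [ 0.58115086 -0.16543402] 0.08198216892974684 [ 0.58115444 -0.1654758 ]
[ 0.55180166 -0.13418778] [ 0.55754992 -0.20110253] 0.06716120242695639 [ 0.55467579 -0.16764515] 0.08178132897814999 [ 0.55467559 -0.16764278]
[ 0.53320539 -0.13559179] [ 0.53900054 -0.2029879 ] 0.06764480814122789 [ 0.53610297 -0.16928985] 0.08257352072775553 [ 0.53607878 -0.16900852]
end [ 0.49361427 -0.12806104  0.02      ] [ 0.50127155 -0.21694617  0.02      ]
end [ 0.49256036 -0.12810488  0.02      ] [ 0.50022645 -0.21708764  0.02      ]
[ 0.51768852 -0.1692139   0.18587075]
```

Run:
```python
from h import *
a=.085;plan([.52,-.1707,.0677],[-np.sin(a),np.cos(a)])
```

```text
shift [  1.8  -2.2 118.2] roll 9.2219563560203e-05 t 12.875 pos [ 0.5177 -0.1692  0.1859] tilt 0.07 q7 -1.383
```

>>> arm_command --series '[[30,[2,-2,50],0],[30,[2,-2,90],0],[30,[2,-2,100],0],[30,[2,-2,100],0],[30,[2,-2,100],0]]'

```text
t: 13.5
eef_pos: [0.521, -0.1733, 0.088]
tool_rot: [-0.001, 0.736, -0.677, 0.001]
contact_force: [-0.1, -0.5, -2.9]
gripper_width: 0.455
```

Run:
```python
from h import *
a=.085;plan([.52,-.1707,.0677],[-np.sin(a),np.cos(a)])
cv2.imwrite('pics/w12.png',read_camera('wrist'))
```

```text
shift [-2.6  0.8 20.3] roll -0.002735205040404143 t 13.5 pos [ 0.521  -0.1733  0.088 ] tilt 0.17 q7 -1.428
```

View pics/w12.png

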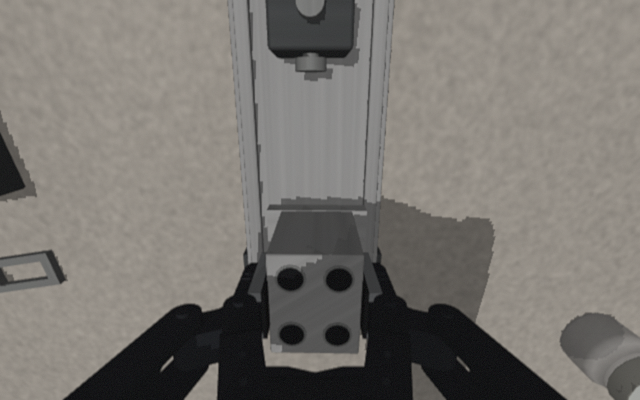

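>>> arm_command --series '[[30,[-2.5,1,5],-0.003],[30,[-2.5,1,12],-0.003],[30,[-2.5,1,18],-0.003],[30,[-2.5,1,20],-0.003],[30,[-2.5,1,20],-0.003],[30,[-2.5,1,20],-0.003]]'

```text
t: 14.3
eef_pos: [0.5185, -0.1716, 0.068]
tool_rot: [0.0, 0.736, -0.677, 0.0]
contact_force: [-6.6, 0.1, 18.7]
gripper_width: 0.459
```

Run:
```python
from h import *
a=.085;plan([.52,-.1707,.0677],[-np.sin(a),np.cos(a)])
cv2.imwrite('pics/w13.png',read_camera('wrist'))
```

```text
shift [-0.7 -1.6  0.3] roll -0.0009209315603575519 t 14.3 pos [ 0.5185 -0.1716  0.068 ] tilt 0.06 q7 -1.441
```

View pics/w13.png

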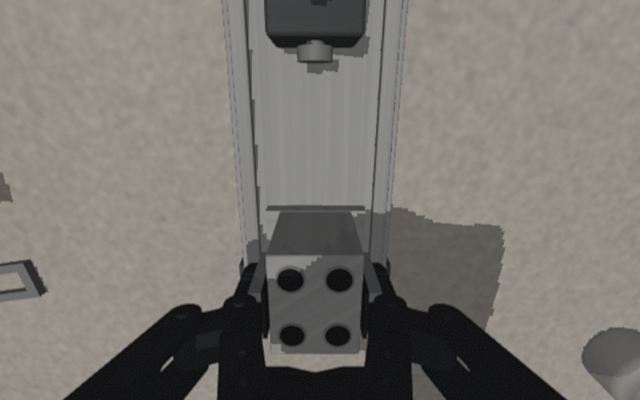

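>>> arm_command --series '[[56,[0,0,0],0],[56,[0,0,0],0],[56,[0,0,8],0],[56,[0,0,16],0],[56,[0,0,16],0],[30,[0,0,16],0],[30,[0,0,16],0],[30,[0,0,16],0]]' --squeeze 40

```text
t: 15.35
eef_pos: [0.5183, -0.171, 0.0503]
tool_rot: [0.0, 0.736, -0.677, 0.0]
contact_force: [-0.2, -0.9, -2.6]
gripper_width: 0.465
```

Run:
```python
from h import *
a=.085;tx=np.array([np.cos(a),np.sin(a),0]);p=np.array([.518,-.16335+.0849*(.518-.6061),.051])
for s in (.05,.07,.08): plan(p+s*tx,[-np.sin(a),np.cos(a)])
i=read_camera('wrist');cv2.imwrite('pics/w14.png',i)
import pickle;m=camera_model('wrist');pickle.dump(m,open('w14.pkl','wb'));print(status.get_obs()['contact_force'])
```

```text
shift [ -0.2 -49.7  -0.7] roll -0.00030187082513899455 t 15.35 pos [ 0.5183 -0.171   0.0503] tilt 0.0 q7 -1.449
shift [ -0.2 -69.7  -0.7] roll -0.00030187082513899455 t 15.35 pos [ 0.5183 -0.171   0.0503] tilt 0.0 q7 -1.449
shift [ -0.2 -79.7  -0.7] roll -0.00030187082513899455 t 15.35 pos [ 0.5183 -0.171   0.0503] tilt 0.0 q7 -1.449
[ 0.02832556 -0.85326705 -2.534758  ]
```

View pics/w14.png

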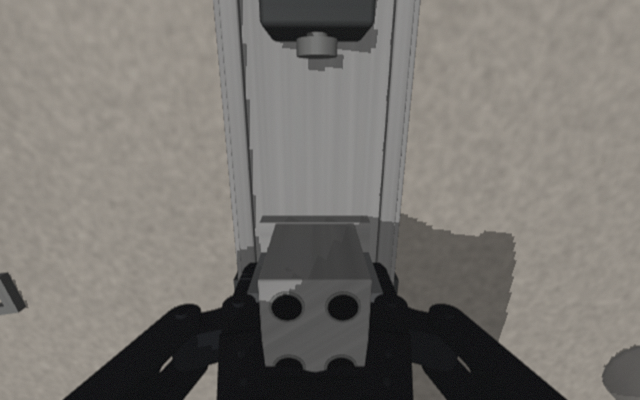

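>>> arm_command --series '[[30,[0,-10,0],0],[30,[0,-22,0],0],[30,[0,-34,0],0],[30,[0,-46,0],0],[30,[0,-58,0],0],[30,[0,-66,0],0],[30,[0,-68,0],0],[30,[0,-68,0],0]]'

```text
t: 16.4
eef_pos: [0.5867, -0.1648, 0.0503]
tool_rot: [-0.001, 0.737, -0.676, 0.0]
contact_force: [0.4, 0.2, -1.4]
gripper_width: 0.462
```

Run:
```python
from h import *
o=status.get_obs();print(o['eef_pos'],o['contact_force'])
print(o['eef_pos'][1]-(-.16335+.0849*(o['eef_pos'][0]-.6061)))
i=read_camera('wrist');cv2.imwrite('pics/w15.png',i)
```

```text
[ 0.58673494 -0.16481104  0.05032157] [ 0.40244239  0.24021232 -1.40315566]
0.0001830519413784648
```

View pics/w15.png

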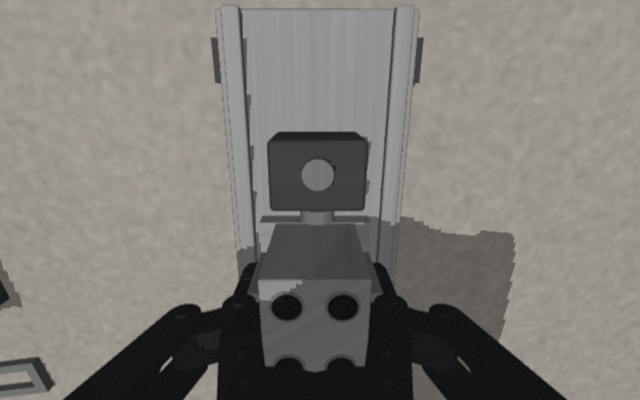

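>>> arm_command --series '[[30,[0,-3,0],0],[30,[0,-6,0],0],[30,[0,-8,0],0],[30,[0,-8,0],0]]'

```text
t: 16.95
eef_pos: [0.5943, -0.1646, 0.0503]
tool_rot: [-0.0, 0.736, -0.677, 0.0]
contact_force: [-2.0, 0.1, -0.4]
gripper_width: 0.465
```

>>> arm_command --series '[[30,[0,-1.5,0],0],[30,[0,-1.5,0],0]]'

```text
t: 17.2
eef_pos: [0.5956, -0.1644, 0.0503]
tool_rot: [-0.0, 0.736, -0.677, 0.0]
contact_force: [-2.9, -0.7, 1.1]
gripper_width: 0.462
```

>>> arm_command --series '[[30,[0,-1.5,0],0],[30,[0,-1.5,0],0]]'

```text
t: 17.45
eef_pos: [0.5974, -0.1642, 0.0503]
tool_rot: [-0.0, 0.736, -0.677, 0.0]
contact_force: [-1.7, -0.2, 1.1]
gripper_width: 0.464
```

>>> arm_command --series '[[30,[0,-1.5,0],0],[30,[0,-1.5,0],0]]'

```text
t: 17.7
eef_pos: [0.5989, -0.164, 0.0503]
tool_rot: [-0.0, 0.736, -0.676, 0.0]
contact_force: [-2.4, -0.4, 1.0]
gripper_width: 0.465
```

>>> arm_command --series '[[30,[0,-1.5,0],0],[30,[0,-1.5,0],0]]'

```text
t: 17.95
eef_pos: [0.6004, -0.1639, 0.0503]
tool_rot: [-0.0, 0.736, -0.676, 0.0]
contact_force: [-2.3, -0.0, 1.3]
gripper_width: 0.46
```

Run:
```python
from h import *
o=status.get_obs();print(o['eef_pos'],o['contact_force'])
i=read_camera('wrist');crop(i,200,100,440,300,'w16.png',3)
```

```text
[ 0.60038632 -0.16385286  0.05029678] [-2.28653262 -0.03569299  1.29133047]
```

View pics/w16.png

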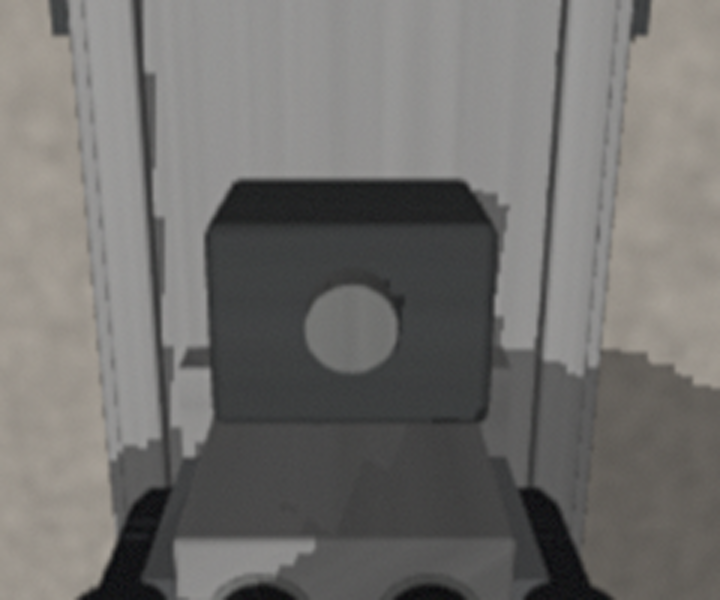

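>>> arm_command --series '[[30,[0,-1,0],0],[30,[0,-1,0],0]]'

```text
t: 18.25
eef_pos: [0.601, -0.1638, 0.0503]
tool_rot: [0.0, 0.736, -0.676, -0.0]
contact_force: [-3.3, -0.6, 2.3]
gripper_width: 0.462
```

>>> arm_command --series '[[30,[0,-1,0],0],[30,[0,-1,0],0]]'

```text
t: 18.5
eef_pos: [0.601, -0.1638, 0.0503]
tool_rot: [0.001, 0.736, -0.677, -0.001]
contact_force: [-7.2, 0.8, 5.5]
gripper_width: 0.465
```

>>> arm_command --series '[[30,[0,-1,0],0],[30,[0,-1,0],0]]'

```text
t: 18.75
eef_pos: [0.601, -0.1638, 0.0503]
tool_rot: [0.001, 0.736, -0.677, -0.002]
contact_force: [-10.9, 0.9, 8.4]
gripper_width: 0.463
```

>>> arm_command --series '[[30,[0,1.5,0],0],[30,[0,1.5,0],0],[60,[0,1.5,0],0],[60,[0,1.5,0],0],[60,[0,1.5,0],0],[60,[0,1.5,-40],0],[60,[0,1.5,-90],0],[60,[0,1.5,-100],0]]'

```text
t: 19.75
eef_pos: [0.6041, -0.1641, 0.1542]
tool_rot: [-0.002, 0.736, -0.677, 0.003]
contact_force: [1.2, 0.7, 0.4]
gripper_width: 0.705
```

>>> arm_command --series '[[60,[0,60,-60],0],[60,[0,60,-60],0],[60,[0,60,-60],0],[60,[0,60,-60],0]]'

```text
t: 20.25
eef_pos: [0.5419, -0.1686, 0.2093]
tool_rot: [0.0, 0.737, -0.676, -0.0]
contact_force: [-0.5, 0.7, -0.7]
gripper_width: 0.704
```

Run:
```python
from h import *
import pickle
o=status.get_obs();print(o['eef_pos'],o['contact_force'])
pickle.dump(camera_model('wrist'),open('w17.pkl','wb'))
i=read_camera('wrist');cv2.imwrite('pics/w17.png',i)
crop(read_camera('scene'),190,140,430,270,'s17.png',3.3)
cv2.imwrite('pics/t17.png',read_camera('top'))
```

```text
[ 0.54194836 -0.16860954  0.20930897] [-0.50468909  0.66595691 -0.69206403]
```

View pics/w17.png

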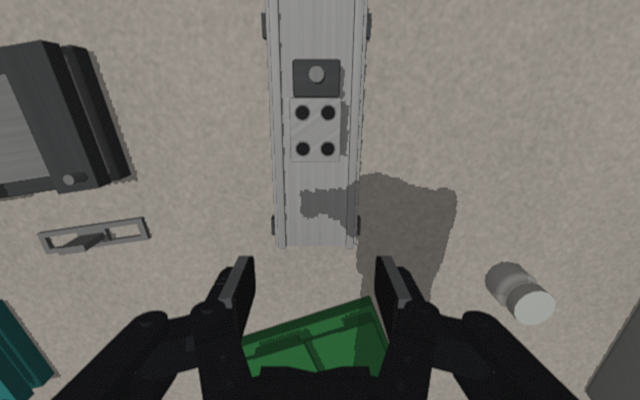

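View pics/s17.png

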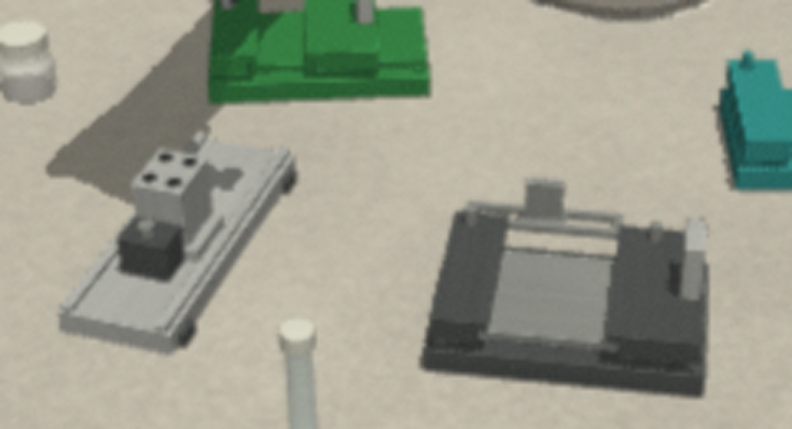

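View pics/t17.png

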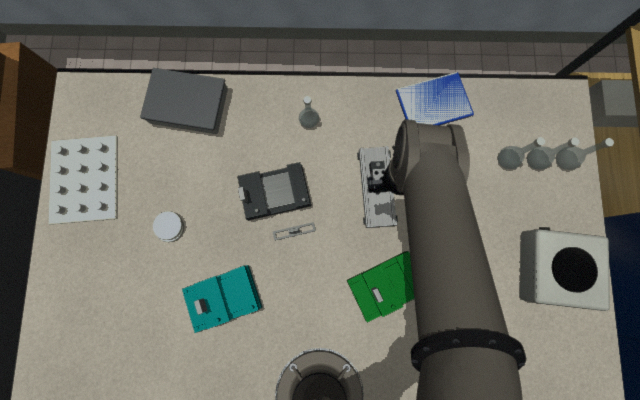

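Run:
```python
from h import *
import pickle
m=pickle.load(open('w17.pkl','rb'));i=cv2.imread('pics/w17.png')
crop(i,260,40,380,180,'c17.png',4)
g=cv2.cvtColor(i,cv2.COLOR_BGR2GRAY)[95:165,285:345]
h=[ray(m,u,v,.082) for u,v in [(302,113),(328,112.5),(303,149),(328,149)]]
c=np.mean(h,0);d=h[0]+h[1]-h[2]-h[3];print('block',c,'off',c[1]-(-.16335+.0849*(c[0]-.6061)),'yaw',np.arctan2(d[1],d[0]))
```

```text
block [ 0.59911168 -0.16351067  0.082     ] off 0.00043263683609667813 yaw 0.1008171751655804
```

View pics/c17.png

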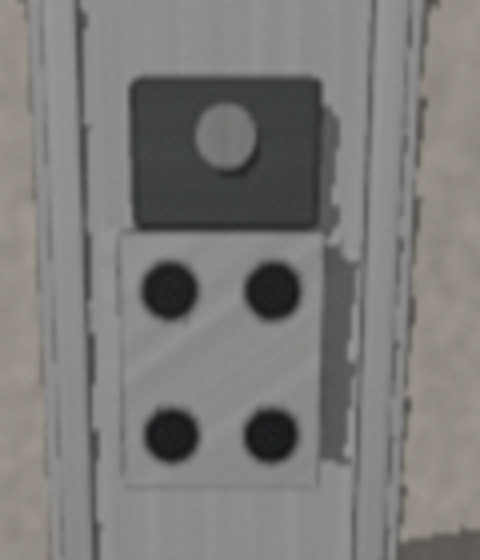

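```bash
python3 -c "
from station import *
print(bot.hand_in())"
```

```text
the job is handed in; nothing more can be done
None
```

I completed the whole sequence and handed the job in at about 20.4 s of the 72 s allowed. The hand-in reports no verdict.

- **Link:** I lifted it off its two pegs and laid it flat on the bench, tab up, 125 mm towards vise -x. The final scene and top pictures show it still there.
- **Jaw:** I slid it about 39.5 mm by its grip. The last pictures show it still open.
- **Block out of the vise:** I drew it 15 mm sideways from under the fixed lip and lifted it out. During the lift I repeated a 17 mm sideways shift by mistake, so the block moved farther towards the sliding jaw than intended. No contact showed, and the grip held.
- **Block in the track:** I set it in the channel, gripped it again at mid-height and slid it until it stopped moving. At that point the force rose from 2–3 N to 11 N, which marks the stop's face.
- **Last picture check:** The block stands against the stop with no visible gap, 0.4 mm off the channel's middle line. Its heading measured 0.016 rad from the track's, against a limit of 0.15. The gripper is clear of everything.
- **Bystanders:** The flask and dishes look unmoved in the final top picture. The jar is hidden by the arm there, but it is standing in the wrist and scene pictures.

I did not measure the plunger's travel directly. I inferred it from the stall and the closed gap. I also estimated the block's tilt, the link's flatness and the jaw's final opening only by eye in the last pictures.

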